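# Zero the spice mill through its adjuster slot

## Task

Reset the grind of the spice mill: take the setting bar out of its wooden stand, reach with its blade through the narrow slot on top of the mill's adjuster housing, and turn the star wheel inside tooth by tooth in the closing direction (its top moving along the slot away from the robot) until the burrs meet and the wheel will go no further, leaning on it firmly for a moment with the bar but not forcing it. Then back the wheel off by one tooth, and put the bar back upright in its stand, fully down. Leave the goods on the counter where they stand.

Things in the scene. Friction and masses are not known exactly. Their poses are not given: they have to be found in the camera images.
- mill: Fixed bench mill; origin on the counter under the star wheel; +x points away from the robot (turned up to 0.3 rad). Grey adjuster housing over the origin: 136 mm (x) by 56 (y), 141 high, top plate 5 mm thick, its -y face clear plastic. A lying motor drum (130 high) leads from it to the mill's +y; on it, 185 mm from the origin, stands a steel hopper, radius 59, up to 253 mm high.
- slot (a point): Centre of the access slot, at the top face of the housing's top plate, 141 mm above the counter. The slot is 52 mm long along the mill's x and 16 mm wide along y. The star wheel's highest point can come to 11 mm below this point. Axes as the mill's.
- star_wheel (a joint): Angle of the star wheel (rad) about its level axis along the mill's y. It grows as the wheel's top moves to the mill's +x (closing) and stops hard at 0, where the burrs meet; opened it is negative. One tooth is 36 degrees (0.628 rad). Even friction, about 2 to 3 N at the teeth; no clicks; it stays where it is left.
- star_teeth: Steel star wheel: ten straight teeth 9 mm thick, 16 wide (y), tip radius 55 mm, on a hub of radius 34. Origin on its axis, along the mill's y, 75 mm above the counter, 66 below the slot's top; it turns with the wheel. At joint value 0 one tooth's centre line stands 5 degrees from upright towards the mill's +x, the others every 36 degrees; at other values all are turned by that angle.
- bar: Loose setting bar, 0.14 kg, standing upright in its stand at the start. Origin: the centre of the blade's lower end; z runs up the bar. Steel blade 7 mm (x) by 9 mm (y) by 60 mm long, then a round steel collar 36 mm across and 5 mm thick (60 to 65 mm up), then a square wooden handle 24 by 24 mm (65 to 127 mm up).
- bar_handle (a point): Point on the bar's axis inside the handle, 90 mm above the blade's lower end: a good place to grip.
- stand: Fixed wooden block 84 by 84 mm, 70 mm high; origin under its centre. A rectangular hole, 15 mm (x) by 17 mm (y), goes through its middle from the top; the bar's collar rests on the block's top, with the blade's lower end then 10 mm above the counter.
- stand_mouth (a point): Centre of the stand's hole at the block's top, 70 mm above the counter.
- jar_a: Bystander: amber glass jar, 60 mm across, 100 mm high, origin under its centre.
- jar_b: Bystander: a second jar like jar_a.
- tin: Bystander: square red tin, 100 by 100 by 150 mm high, origin under its centre.
- bowl: Bystander: white bowl, 110 mm across, 45 mm high, origin under its centre.
- packet: Bystander: brown carton, 70 by 50 by 140 mm high, origin under its centre.
- can: Bystander: can, 72 mm across, 90 mm high, origin under its centre.
- scoop: Bystander: spoon lying on the counter.
Not all that is in view belongs to the job. What is shaped like the stand but yellow is not meant.

How it is judged (in metres and radians):
On the way, in this order (a step that is already met when the one before it is completed fails the run):
1. the wheel is at its stop (within 0.06 rad) and the bar leans on its teeth with more than 5 N for 0.2 s (value of joint star_wheel above -0.06 rad and contact force between bar and star_teeth above 5 N), for 0.2 s.
2. the wheel is backed off by one tooth from the stop (0.4 to 0.86 rad) (value of joint star_wheel between -0.86 and -0.4 rad), for 0.2 s.
At the end, for the whole second after the job is handed in: The star wheel rests one tooth back from its stop (between 0.40 and 0.86 rad, one tooth being 0.628), and the bar stands at rest in its stand: within 8 mm of the hole's centre, its collar within 4 mm of the block, upright within 0.12 rad (all of step 2 and horizontal distance between bar and stand_mouth below 0.008 m and z of bar in the frame of stand below 0.014 m and angle between bar's own z axis and vertical below 0.12 rad and linear speed of bar below 0.02 m/s); the robot touches nothing.
It fails at once if the wheel is forced: the bar presses on its teeth with more than 40 N (contact force between bar and star_teeth above 40 N).
It fails at once if the fingers turn the wheel instead of the bar (contact force between the fingers and star_teeth above 1 N).
It fails at once if goods on the counter are moved by more than 30 mm (distance of any of jar_a, jar_b, tin, bowl, packet, can, scoop from where it was at the start of the episode above 0.03 m).
It also fails if it takes over 64 s, if anything falls off the work surface, if the arm or the gripper's body presses on something with over 40 N, if the wrist force passes 120 N, or if a joint passes its speed limit or range.

## Robot

A 7-joint arm with a two-finger parallel gripper is mounted at the origin on the work surface. World frame = base frame: x ahead of the robot, y to its left, z up, the work surface at z = 0. Lengths are in m, angles in degrees, forces in N, time in s.
With the tool pointing down it reaches from about 0.425 to 0.875 m from the base axis. Payload 4.7 kg.
Tool frame: the origin (TCP) lies at the centre of the arm's flange, where the gripper is bolted on; the fingertips stand 173 mm ahead of it and the grasp point (between the pads) lies 155 mm ahead of it; z points along the fingers, y is the line along which they close (so a half turn about z gives the same grasp; the last joint's range is limited). The gripper opens to 85 mm and grips with 20 to 120 N. Pads are 22 mm wide; open, the fingers measure 114 mm over their backs; the gripper's body (76 mm by 85 mm) begins 54 mm behind the grasp point. The pads swing forward as they close: fully open they stand 13 mm farther back than shut.
Start: joints at [69.735, 18.392, -4.016, 83.108, 1.295, 78.541, -3.26], TCP at [0.234, -0.607, 0.405] pointing down, gripper open.
Joint ranges: [-163.93, 163.93], [-17.29, 119.83], [-79.2, 71.16], [3.27, 140.29], [-89.18, 269.18], [5.43, 117.66], [-154.24, 154.24]. Speed limits (degrees/s): [147.25, 147.25, 180, 180, 180, 180, 180].

## Interface

Orientations are given as a 3x3 rotation matrix whose columns are the frame's x, y, z axes.
In Python, from cell import move_to, move_linear, set_joints, ungrasp, grasp, pause, ik, read_state, grab_frame, get_calibration, PlanningError, sign_off gives the robot as it stands. Calls block until the motion is done:
- move_to(position, orientation): joint-space move of the TCP to a pose.
- move_linear(position, orientation=None, v=0.15, max_force=None): straight line of the TCP; orientation=None keeps the orientation; v is the mean speed in m/s. With max_force (N) it stops when the force on the tool has changed by that much, and returns True; else False.
- set_joints(angles): joint-space move.
- ungrasp() and grasp(force=None): open the fingers fully, or close them until they stop; force is the grip in N (None keeps the last).
- pause(seconds).
- ik(position, orientation): joint angles nearest the present ones, or None.
- read_state(): the state.
- grab_frame(name): name is "scene" or "top" or "wrist"; returns the picture (420x560x3 uint8, blue, green, red); there is no depth.
- get_calibration(name): a dict with "intrinsics" (3x3 intrinsics, pixels), "T" (4x4, takes a point from camera to world coordinates); the wrist camera has in their place "T_tool_cam" (4x4, takes a point from camera to tool coordinates, whose origin is the TCP and whose axes are the flange's). Camera axes: x right, y down, z forward; pixel columns grow to the right and rows downward; lengths in m; the calibration is good to about 2 mm. The wrist camera is an equidistant fisheye: a pixel r from the principal point sees the ray r / f radians off the axis. A picture is of the moment at which its call begins: read the wrist's pose just before it. get_calibration takes no time and is no camera call.
A pose or a line that the arm cannot do raises PlanningError and nothing moves.
- sign_off(): hands the job in; it is judged then, once.
The state is a dict: "t": time; "joint_pos": joint angles; "qd": joint speeds; "effort": joint torques, N m; "eef_pos": TCP position; "tcp_rot": TCP orientation; "contact_force": force on the tool from outside, world axes, zero at the start; "wrist_torque": the same for the moment, N m; "finger_gap": finger opening in m; "grasp_force": force on a finger pad.
Only numpy, scipy, OpenCV 4.12 (cv2) and the standard library are available. Lean on these libraries where they do the work, as an engineer would, in place of code of your own. Each camera call takes 0.05 s, during which the arm holds its last target. There are 200 camera calls.

## Working session

There is one attempt and no reset: what is moved stays moved. The work goes in short steps, each a Python script; the robot and the scene stay as the last script left them, time stands still between calls to the robot, and variables do not carry over. Pictures are saved under pics/ and viewed, at most 10 in all, crops included, and the job is handed in when it is done.

```bash
mkdir -p pics; ls; python3 - <<'E'
from cell import *
import cv2,numpy as np
for n in("scene","top"):
    cv2.imwrite(f"pics/{n}0.png",grab_frame(n)); c=get_calibration(n); print(n,np.round(c["intrinsics"],1).tolist(),np.round(c["T"],3).tolist())
c=get_calibration("wrist");print({k:np.round(v,3).tolist() for k,v in c.items()})
s=read_state();print(s["t"],s["eef_pos"],np.round(s["tcp_rot"],3).tolist(),s["finger_gap"])
E
```

```text
pics
scene [[518.7, 0.0, 279.0], [0.0, 518.7, 206.3], [0.0, 0.0, 1.0]] [[0.736, 0.387, -0.555, 1.347], [0.677, -0.434, 0.595, -0.871], [-0.011, -0.814, -0.581, 0.98], [0.0, 0.0, 0.0, 1.0]]
top [[444.6, 0.0, 277.8], [0.0, 444.6, 211.6], [0.0, 0.0, 1.0]] [[0.028, -0.998, 0.051, 0.455], [-1.0, -0.028, 0.012, 0.012], [-0.011, -0.051, -0.999, 1.424], [0.0, 0.0, 0.0, 1.0]]
{'intrinsics': [[325.192, 0.0, 277.733], [0.0, 325.192, 210.21], [0.0, 0.0, 1.0]], 'T_tool_cam': [[-0.0, -0.946, -0.325, 0.085], [1.0, -0.0, 0.0, -0.0], [-0.0, -0.325, 0.946, 0.03], [0.0, 0.0, 0.0, 1.0]]}
0.1 [ 0.23364548 -0.6063649   0.40371571] [[0.933, 0.36, -0.001], [0.36, -0.933, 0.002], [-0.0, -0.002, -1.0]] 0.08536074405791791
```

View pics/scene0.png

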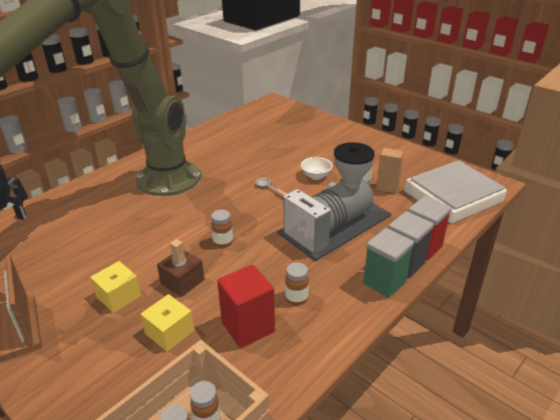

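View pics/top0.png

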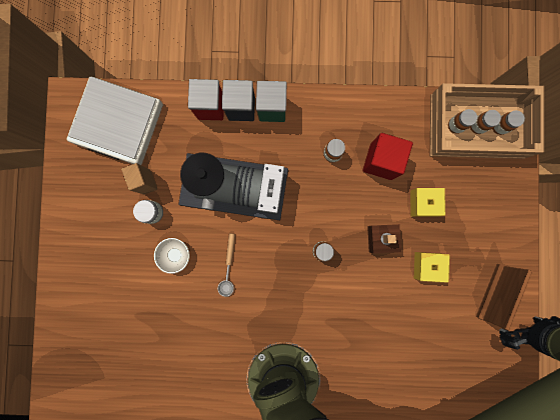

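The bar stands in the brown block at top (385,240). The yellow blocks at top (431,202) and (435,267) are decoys, and the slot is on the light plate at top (271,188). I'll check these in a close crop.

```bash
cat > h.py <<'E'
import numpy as np,cv2
from cell import *
def px2w(n,u,v,z):
    c=get_calibration(n);K=c["intrinsics"];T=c["T"]
    d=T[:3,:3]@np.linalg.solve(K,[u,v,1.]);o=T[:3,3]
    return o+d*(z-o[2])/d[2]
def w2px(n,p):
    c=get_calibration(n);T=c["T"];q=T[:3,:3].T@(np.asarray(p)-T[:3,3]);q=c["intrinsics"]@q;return q[:2]/q[2]
E
python3 - <<'E'
from h import *
t=cv2.imread("pics/top0.png");s=cv2.imread("pics/scene0.png")
f=lambda im,x,y,w,h:cv2.resize(im[y:y+h,x:x+w],(400,300),interpolation=cv2.INTER_CUBIC)
a=np.hstack([f(t,240,160,64,48+0),f(t,356,216,64,48)])
b=np.hstack([f(s,276,184,80,60),f(s,145,235,80,60)])
cv2.imwrite("pics/crop.png",np.vstack([a,b]))
E
```

```text
(no output)
```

View pics/crop.png

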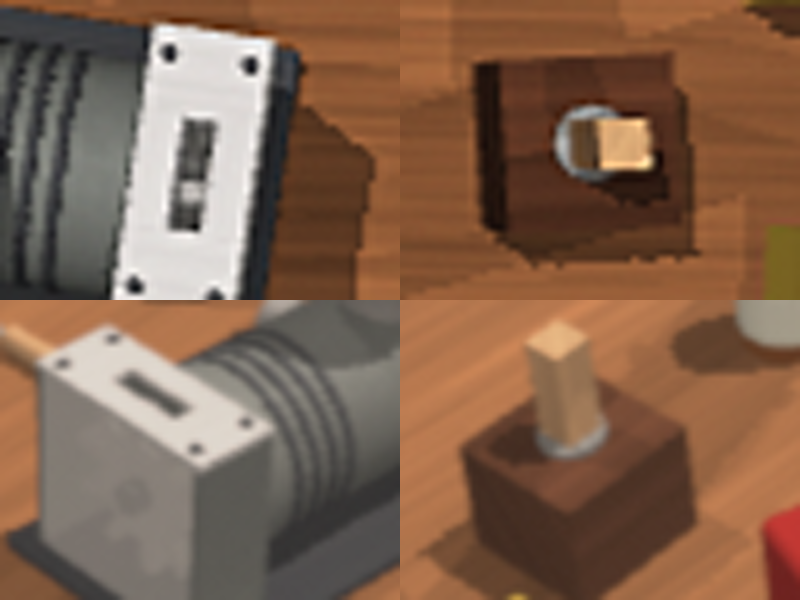

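The top crop shows the slot at (270.7,187.8), flanked by four screws, with a tooth glinting inside it. The brown stand holds the bar: collar at (386.7,238.9), handle top at (392.2,239.0).

```bash
python3 - <<'E'
from h import *
P=lambda x,y,ox,oy,z:np.round(px2w("top",ox+x/6.25,oy+y/6.25,z),4)
print("slot",P(192,174,240,160,.141))
sc=[P(x,y,240,160,.141) for x,y in((169,53),(251,65),(134,285),(214,295))];print(sc,np.mean(sc,0))
d=(sc[0]-sc[2])+(sc[1]-sc[3]);print("mill yaw",np.degrees(np.arctan2(d[1],d[0])))
print("collar",P(592,143,356,216,.075),"top",P(626,144,356,216,.137))
for c in((500,62),(672,53),(690,235),(512,235)):print(P(*c,356,216,.07))
S=lambda x,y,ox,oy,z:np.round(px2w("scene",ox+x/5,oy+y/5,z),4)
print("scene slot",S(153,94,276,184,.141),"handle top",S(160,40,145,235,.137))
for n,p in dict(tin=(388,156),jarA=(335,149),jarB=(324,252)).items():print(n,px2w("top",*p,.1 if n!="tin" else .15))
E
```

```text
slot [0.5884 0.0507 0.141 ]
[array([0.6445, 0.063 , 0.141 ]), array([0.64  , 0.0248, 0.141 ]), array([0.5361, 0.076 , 0.141 ]), array([0.5325, 0.0389, 0.141 ])] [0.588275 0.050675 0.141   ]
mill yaw -7.1544105215277956
collar [ 0.4556 -0.4947  0.075 ] top [ 0.4556 -0.487   0.137 ]
[ 0.4936 -0.4518  0.07  ]
[ 0.5003 -0.5348  0.07  ]
[ 0.4126 -0.5441  0.07  ]
[ 0.4101 -0.4584  0.07  ]
scene slot [0.5922 0.0504 0.141 ] handle top [ 0.4568 -0.3012  0.137 ]
tin [ 0.68872213 -0.28461533  0.15      ]
jarA [ 0.71485734 -0.13744086  0.1       ]
jarB [ 0.40605735 -0.11163042  0.1       ]
```

```bash
python3 - <<'E'
from h import *
P=lambda x,y,ox,oy,z:np.round(px2w("top",ox+x/6.25,oy+y/6.25,z),4)
print("collar",P(192,143,356,216,.075),"top",P(226,144,356,216,.137))
for c in((100,62),(272,53),(290,235),(112,235)):print(P(*c,356,216,.07))
s=read_state()
y=np.radians(-7.15);
for yaw in (0,-7.15,90,180,172.85):
  c,q=np.cos(np.radians(yaw)),np.sin(np.radians(yaw))
  R=np.array([[c,q,0],[q,-c,0],[0,0,-1]])
  for p in((.456,-.31,.35),(.456,-.31,.255),(.588,.05,.40)):
    j=ik(p,R);print(yaw,p,None if j is None else np.round(j))
E
```

```text
collar [ 0.4501 -0.3022  0.075 ] top [ 0.4503 -0.3034  0.137 ]
[ 0.4881 -0.2582  0.07  ]
[ 0.4948 -0.3415  0.07  ]
[ 0.407  -0.3514  0.07  ]
[ 0.4045 -0.2655  0.07  ]
0 (0.456, -0.31, 0.35) [ 45.   9. -15. 101.   3.  70. -61.]
0 (0.456, -0.31, 0.255) [ 45.  14. -15. 107.   4.  59. -62.]
0 (0.588, 0.05, 0.4) [  33.   17.  -49.   91.   13.   78. -107.]
-7.15 (0.456, -0.31, 0.35) [ 45.   9. -15. 101.   2.  70. -68.]
-7.15 (0.456, -0.31, 0.255) [ 44.  14. -15. 107.   4.  59. -69.]
-7.15 (0.588, 0.05, 0.4) [  33.   17.  -48.   91.   13.   78. -114.]
90 (0.456, -0.31, 0.35) [ 54.  10. -25. 101.   5.  70.  28.]
90 (0.456, -0.31, 0.255) [ 54.  15. -26. 106.   8.  60.  25.]
90 (0.588, 0.05, 0.4) [ 34.  17. -50.  91.  14.  78. -18.]
180 (0.456, -0.31, 0.35) [ 61.  11. -32. 101.   6.  70. 117.]
180 (0.456, -0.31, 0.255) [ 60.  17. -33. 106.  10.  60. 113.]
180 (0.588, 0.05, 0.4) [ 37.  18. -54.  91.  15.  78.  71.]
172.85 (0.456, -0.31, 0.35) [ 60.  11. -32. 101.   6.  70. 110.]
172.85 (0.456, -0.31, 0.255) [ 60.  16. -32. 106.  10.  60. 106.]
172.85 (0.588, 0.05, 0.4) [ 36.  18. -53.  91.  15.  78.  64.]
```

```bash
cat >> h.py <<'E'
def Rz(yaw):
    c,q=np.cos(np.radians(yaw)),np.sin(np.radians(yaw))
    return np.array([[c,q,0],[q,-c,0],[0,0,-1.]])
def wr2w(s,u,v,z):
    c=get_calibration("wrist");K=c["intrinsics"];T=c["T_tool_cam"]
    a=np.array([u-K[0,2],v-K[1,2]]);r=np.hypot(*a);th=r/K[0,0]
    d=np.r_[a/max(r,1e-9)*np.sin(th),np.cos(th)]
    R=np.array(s["tcp_rot"]);o=R@T[:3,3]+s["eef_pos"];d=R@T[:3,:3]@d
    return np.round(o+d*(z-o[2])/d[2],4)
def w2wr(s,p):
    c=get_calibration("wrist");K=c["intrinsics"];T=c["T_tool_cam"]
    R=np.array(s["tcp_rot"]);q=T[:3,:3].T@(R.T@(np.asarray(p)-s["eef_pos"])-T[:3,3])
    th=np.arctan2(np.hypot(*q[:2]),q[2]);return np.round(K[:2,2]+q[:2]/np.hypot(*q[:2])*th*K[0,0],1)
E
python3 - <<'E'
from h import *
import pickle
move_to([.452,-.303,.36],Rz(95))
s=read_state();im=grab_frame("wrist");print(s["t"],s["eef_pos"])
cv2.imwrite("pics/w1.png",im);pickle.dump(s,open("s1.pkl","wb"))
for p in((.452,-.303,.137),(.452,-.303,.075)):
    print(w2wr(s,p))
E
```

```text
1.5083 [ 0.45129609 -0.30471131  0.36013591]
[278.2 233.8]
[278.1 204.1]
```

View pics/w1.png

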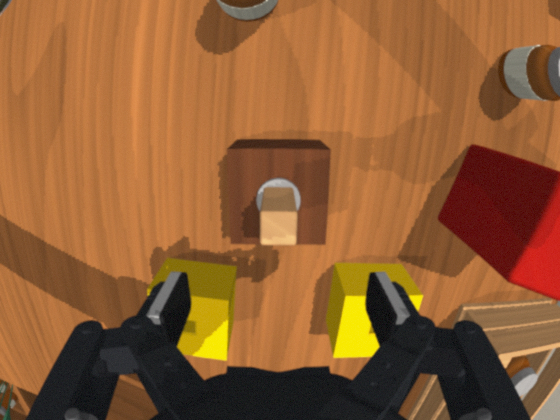

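The wrist view shows the handle top at (279,232), the collar at (278,200) and the stand square to the gripper, all as predicted. Next I grasp, lift and go over the mill.

```bash
python3 - <<'E'
from h import *
import pickle
s=pickle.load(open("s1.pkl","rb"))
a=wr2w(s,279,232,.137);b=wr2w(s,278,200,.075);print(a,b,np.mean([wr2w(s,*p,.07) for p in((229,150),(329,150),(326,244),(222,244))],0))
g=(a+b)/2
move_linear([g[0],g[1],.257],Rz(95),v=.15)
s=read_state();grasp(60);s2=read_state();print(s["eef_pos"],s2["finger_gap"],s2["grasp_force"],s2["contact_force"],s2["t"])
pickle.dump(s2,open("grasp.pkl","wb"))
move_linear([g[0],g[1],.40],v=.15)
s=read_state();print(s["finger_gap"],s["t"])
m=np.array([.5895,.0506]);y=np.radians(-7.15)
move_to([m[0],m[1],.40],Rz(90-7.15))
s=read_state();im=grab_frame("wrist");print(s["t"],s["eef_pos"],s["contact_force"])
cv2.imwrite("pics/w2.png",im);pickle.dump(s,open("s2.pkl","wb"))
cv2.imwrite("pics/w2c.png",cv2.resize(im[100:400,80:480],(800,600),interpolation=cv2.INTER_CUBIC))
print(w2wr(s,[*m,.141]),w2wr(s,[*s["eef_pos"][:2],.155]))
E
```

```text
[ 0.4524 -0.3017  0.137 ] [ 0.4516 -0.2995  0.075 ] [ 0.450325 -0.3003    0.07    ]
[ 0.45238272 -0.30104028  0.25782811] 0.023661480097765142 59.265591502189636 [-0.23877174  0.24314152  2.61134594] 2.9833
0.023473855861695668 4.0833
5.4917 [0.58966415 0.04877234 0.39958655] [-0.52908964 -0.08917879 -1.10918356]
[276.7 214.9] [277.2 224. ]
```

View pics/w2c.png

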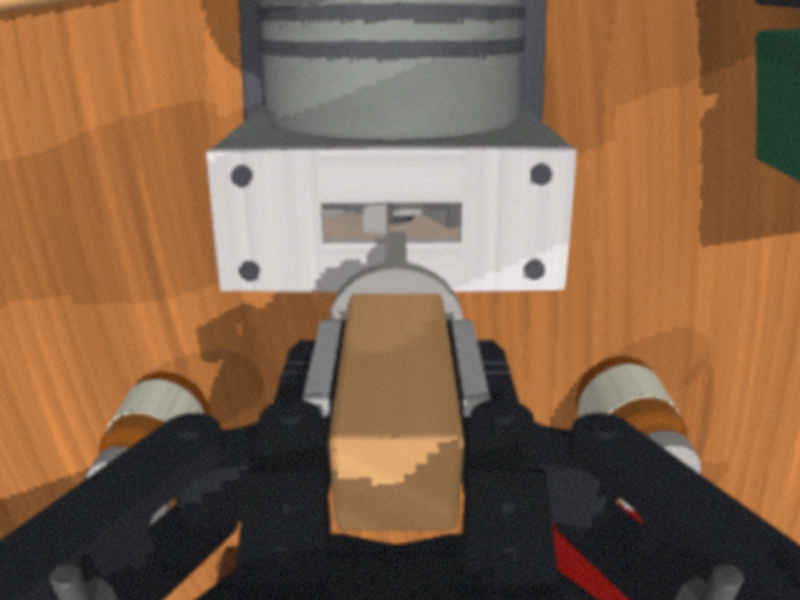

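Slot centre at crop (392,222), i.e. px (275.9,211.2). Blade end at px (278.2,~224). A tooth tip shows about 6.5 mm to the −x side of the slot's centre, so I can insert at mill x = −18 behind it.

```bash
python3 - <<'E'
from h import *
import pickle
s0=pickle.load(open("s2.pkl","rb"))
sl=wr2w(s0,275.9,211.2,.141)
sc=np.mean([wr2w(s0,80+a/2,100+b/2,.141) for a,b in((241,176),(540,174),(249,270),(534,269))],0)
p=[wr2w(s0,80+a/2,100+b/2,.141) for a,b in((241,175),(540,174),(249,270),(534,269))];d=p[1]-p[0]+p[3]-p[2]
print("slot",sl,sc,"yaw",np.degrees(np.arctan2(d[1],d[0])),"tooth",wr2w(s0,80+375/2,210,.128))
c=wr2w(s0,278.2,100+234/2,.1526);y=np.radians(-7.15)
print("blade far edge",c,"eef",s0["eef_pos"])
s=read_state();print("now",s["eef_pos"],s["t"])
E
```

```text
slot [0.5893 0.0536 0.141 ] [0.588825 0.053225 0.141   ] yaw -7.067154831810324 tooth [0.5822 0.0509 0.128 ]
blade far edge [0.5909 0.053  0.1526] eef [0.58966415 0.04877234 0.39958655]
now [0.58968919 0.04852257 0.39964599] 5.5417
```

```bash
cat >> h.py <<'E'
Y=np.radians(-7.1);EX=np.array([np.cos(Y),np.sin(Y)]);EY=np.array([-np.sin(Y),np.cos(Y)])
S0=np.array([.5885,.0535])   # eef xy that centres the blade in the slot
RM=Rz(90-7.1)
def mill(s=None):
    s=s or read_state();d=np.array(s["eef_pos"])[:2]-S0;f=np.array(s["contact_force"])
    return np.round([d@EX*1e3,d@EY*1e3,s["eef_pos"][2]*1e3,f[:2]@EX,f[:2]@EY,f[2],s["t"]],1)
def go(x,y,z,v=.1,max_force=None,b=(0,0,0)):
    p=np.r_[S0+EX*x+EY*y,z]+np.array(b);return move_linear(p,RM,v=v,max_force=max_force)
E
python3 - <<'E'
from h import *
go(-.018,0,.40);a=mill();print(a)
b=np.r_[EX*(-.018-a[0]/1e3)+EY*(-a[1]/1e3),0]
go(-.018,0,.40,b=b);print(mill(),b)
print(go(-.018,0,.385,v=.05,max_force=8,b=b),mill())
s=read_state();cv2.imwrite("pics/w3.png",grab_frame("wrist")[100:400,80:480].repeat(2,0).repeat(2,1))
E
```

```text
[-1.800e+01 -6.000e-01  4.003e+02  2.000e-01  4.000e-01 -7.000e-01
  5.900e+00]
[-1.76e+01  4.00e-01  4.00e+02 -5.00e-01 -2.00e-01 -1.70e+00  6.10e+00] [7.41608860e-05 5.95399163e-04 0.00000000e+00]
False [-1.810e+01  6.000e-01  3.844e+02  1.000e-01 -8.000e-01 -1.900e+00
  6.600e+00]
```

View pics/w3.png

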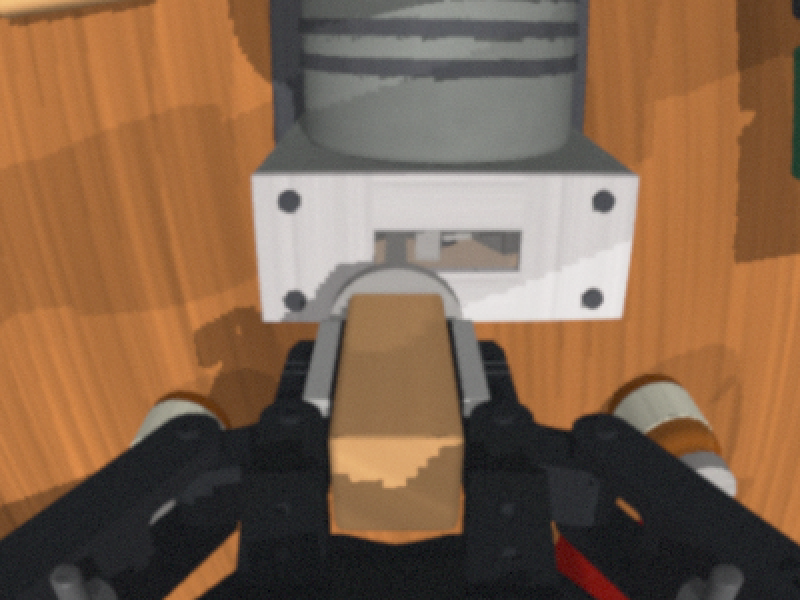

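The blade (cols 385–407) sits inside the slot (374–522), just left of the tooth (415–442), as planned. Inserting and doing the first stroke.

```bash
cat >> h.py <<'E'
np.set_printoptions(suppress=True)
def stroke(x0,x1,f=9):
    go(x0,0,.388,v=.15)
    hit=go(x0,0,.363,v=.06,max_force=8);print("in",hit,mill())
    if hit: go(x0,0,.388);return None
    st=go(x1,0,.363,v=.05,max_force=f);m=mill();print("push",st,m);return st,m
E
python3 - <<'E'
from h import *
print(stroke(-.018,.016))
pause(.1);print(mill())
E
```

```text
in False [-18.   -0.  362.7   0.6   0.7  -1.3   7.4]
push False [ 16.4  -0.  363.2  -0.6  -0.2  -1.6   8.3]
(False, array([ 16.4,  -0. , 363.2,  -0.6,  -0.2,  -1.6,   8.3]))
[ 16.3   0.  363.5  -0.1  -0.9  -1.3   8.4]
```

```bash
python3 - <<'E'
from h import *
for i in range(3):
    m=mill();go(m[0]/1e3-.001,0,.395,v=.15)
    im=grab_frame("wrist")[100:400,80:480];cv2.imwrite(f"pics/st{i}.png",im)
    r=stroke(-.018,.016)
    if r is None or r[0]: break
E
```

```text
in False [-17.9   0.  362.7   0.7   0.6  -1.7   9.7]
push False [ 16.4   0.  363.2  -0.8  -0.5  -0.8  10.6]
in False [-17.9   0.  362.6   0.4  -0.7  -1.7  11.9]
push True [ -2.7   0.1 362.1   0.    0.4  -1.1  12.4]
```

```bash
python3 - <<'E'
from h import *
print(mill())
x=-.0025
for k in range(8):
    r=go(x,0,.363,v=.02,max_force=15);pause(.15);m=mill();print(round(x*1e3,1),r,m)
    if m[3]<-10: break
    x+=.001
pause(.4);print(mill())
E
```

```text
[ -2.7   0.1 362.1   0.    0.4  -1.1  12.4]
-2.5 False [ -3.3   0.1 362.1  -5.2   0.5  -2.8  12.8]
-1.5 False [ -2.8   0.2 362.1  -6.6   0.   -1.8  13.2]
-0.5 False [ -2.2   0.3 362.   -9.4   0.7  -0.4  13.6]
0.5 False [ -1.7   0.3 362.  -10.5  -0.4   0.6  14. ]
[ -1.7   0.4 362.  -10.9   0.8   0.5  14.4]
```

```bash
python3 - <<'E'
from h import *
go(-.006,0,.363,v=.05);print(mill())
go(-.006,0,.390,v=.15)
print(stroke(.0175,-.0168))
pause(.3);print(mill())
go(-.0145,0,.363,v=.05);go(-.0145,0,.40,v=.15)
s=read_state();im=grab_frame("wrist");cv2.imwrite("pics/w4.png",im[100:400,80:480].repeat(2,0).repeat(2,1));print(mill(),s["finger_gap"])
E
```

```text
[ -5.3  -0.1 363.8  -1.1   0.8  -1.9  14.6]
in False [ 17.4  -0.  362.8  -0.9  -1.   -0.9  15.9]
push False [-17.1   0.  363.1   0.4   0.5  -0.6  16.7]
(False, array([-17.1,   0. , 363.1,   0.4,   0.5,  -0.6,  16.7]))
[-16.8   0.  362.8   0.3  -0.1  -0.   17. ]
[-14.7  -0.1 399.3  -0.8  -0.2  -2.1  17.7] 0.023252279838747534
```

View pics/w4.png

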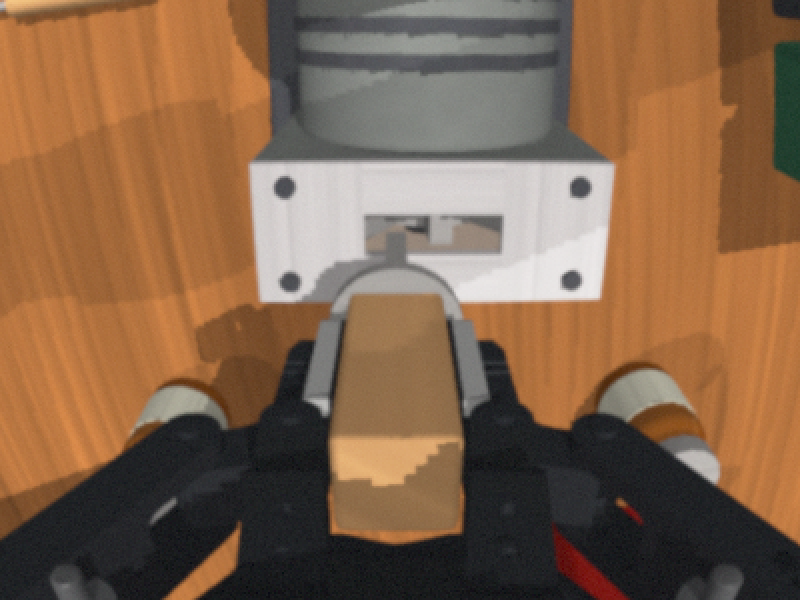

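A tooth now stands at cols 430–453, about 3–4 mm past the slot's centre (433). The next one is at the left end, so the wheel is one pitch back. Next I return the bar.

```bash
python3 - <<'E'
from h import *
import pickle
g=pickle.load(open("grasp.pkl","rb"));G=np.array(g["eef_pos"]);print(G)
move_to([G[0],G[1],.40],Rz(95));pause(.2)
s=read_state();e=G[:2]-np.array(s["eef_pos"])[:2];print(s["eef_pos"],e*1e3)
t=np.r_[G[:2],.335]
move_linear(t,Rz(95),v=.15);pause(.1);s=read_state();e=G[:2]-np.array(s["eef_pos"])[:2];print(e*1e3)
t[:2]+=e;t[2]=.3
r=move_linear(t,Rz(95),v=.06,max_force=8);print(r,read_state()["eef_pos"])
if not r:
    t[2]=.250;r=move_linear(t,Rz(95),v=.04,max_force=8);s=read_state();print(r,s["eef_pos"],s["contact_force"],s["t"])
E
```

```text
[ 0.45216456 -0.30076429  0.25746296]
[ 0.45290168 -0.29963667  0.40000515] [-0.73711534 -1.12761704]
[-0.6429537   0.14358633]
False [ 0.45164183 -0.30064084  0.30000735]
True [ 0.45147786 -0.3005865   0.25744684] [-0.68251595  0.2468619   3.68684725] 21.6917
```

```bash
python3 - <<'E'
from h import *
ungrasp();p=np.array(read_state()["eef_pos"])
move_linear([p[0],p[1],.36],v=.12);pause(.5)
s=read_state();im=grab_frame("wrist");a=im[120:300,170:410];sc=grab_frame("scene")[180:310,140:340]
cv2.imwrite("pics/end.png",np.vstack([cv2.resize(a,(400,300)),cv2.resize(sc,(400,260))]))
print(s["eef_pos"],s["contact_force"],s["t"])
E
```

```text
[ 0.45071025 -0.30029183  0.35990094] [-0.2216536   0.67007712  1.04893966] 23.8333
```

View pics/end.png

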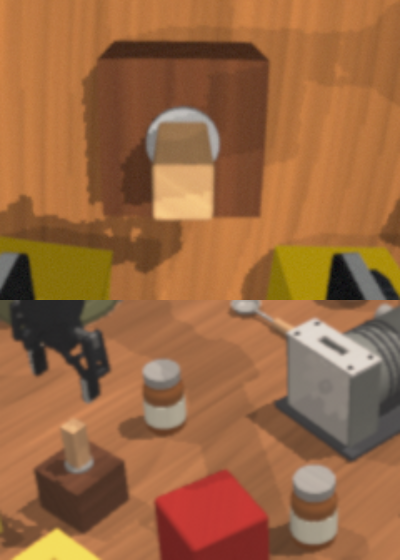

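The bar stands upright in the brown stand with its collar on the block, the gripper is clear and the goods are in place.

```bash
python3 -c "
from cell import *
print(sign_off())"
```

```text
the job is handed in; nothing more can be done
None
```

The job is handed in at about 24 s of the 64 s allowed: I closed the wheel to its stop, leaned on it with about 11 N, backed it off one tooth, and put the bar back upright in its stand; no verdict came back.

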